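Find the stamped parts crate

ROBOT

A 7-joint arm with a two-finger parallel gripper is mounted at the origin on the work surface. World frame = base frame: x ahead of the robot, y to its left, z up, the work surface at z = 0. Lengths are in mm, angles in rad, forces in N, time in s.
With the tool pointing down it reaches from about 400 to 875 mm from the base axis. Payload 4.4 kg.
Tool frame: the origin (TCP) lies between the finger pads; the fingertips stand 25 mm ahead of it and the grasp point (between the pads) lies 6 mm ahead of it; z points along the fingers, y is the line along which they close (so a half turn about z gives the same grasp; the last joint's range is limited). The gripper opens to 85 mm and grips with 20 to 120 N. Pads are 22 mm wide; open, the fingers measure 114 mm over their backs; the gripper's body (76 mm by 85 mm) begins 54 mm behind the grasp point. The pads swing forward as they close: fully open they stand 13 mm farther back than shut.
Start: joints at [-1.26, 0.628, 0.038, 1.517, -0.027, 0.996, -0.02], TCP at [239.144, 604.423, 256.313] pointing down, gripper open.
Joint ranges: [-3.06, 3.06], [-0.37, 2.12], [-1.25, 1.32], [0.18, 2.47], [-1.1, 4.24], [0.23, 1.98], [-2.94, 2.94]. Speed limits (rad/s): [2.57, 2.57, 3.14, 3.14, 3.14, 3.14, 3.14].

INTERFACE

Orientations are given as [roll, pitch, yaw] about the fixed x, y, z axes, in that order (R = Rz(yaw) Ry(pitch) Rx(roll)).
In Python, from workcell import arm gives the robot as it stands.
- The arm moves only by the tool drive_tool, never from a script. Its argument "commands" is a list that holds one entry, the list of rows, each a list of 7 numbers: the shift along the tool's x, y, z as a fraction of full scale, then the turn, a rotation vector about the tool's x, y, z as a fraction of full scale, then the opening, from -1 (shut) to 1 (fully open), so that 0 is half open. In form: [[[x, y, z, wx, wy, wz, jaw], ...]]. A call has exactly 10 rows; each row is the pose to reach, as a shift and turn from the pose commanded when the call began, along the tool's axes at that moment; what a row does not reach only later rows make up. Full scale, the value 1, is 0.2 m for a shift and 90 degrees for a turn. A row lasts 1/10 s, in which the tool goes at most 50 mm and 8.59 degrees, less where a joint would pass 70% of its speed; a pose out of reach is approached as far as the arm can. A call with a number of a shift or a turn outside -1 to 1 is refused whole. A call with a gripper value outside its range is refused whole. The fingers move at their own pace and stop on an object; "force" is the grip in N (left out, the last holds). Time passes only in rows, so rows that repeat a pose let the fingers close, or fill a call up. It gives the time, the measured TCP pose, the force, the opening and the grip force at its end, in the units of the state.
- arm.get_state(): the state, without advancing time (a new reading comes with each control period).
- arm.get_image(name): name is "side" or "top"; returns the picture (420x560x3 uint8, blue, green, red); there is no depth.
- arm.camera_info(name): a dict with "mtx" (3x3 intrinsics, pixels), "R" (3x3) and "t" (3): a world point X has camera coordinates R X + t. Camera axes: x right, y down, z forward; pixel columns grow to the right and rows downward; lengths in mm; the calibration is good to about 2 mm. A picture is of the moment at which its call begins. camera_info takes no time and is no camera call.
- arm.close_job(): hands the job in; it is judged then, once.
The state is a dict: "time": time; "qpos": joint angles; "joint_velocities": joint speeds; "joint_torque": joint torques, N m; "tool_pos": TCP position; "tcp_rot": TCP orientation; "ft_force": force on the tool from outside, world axes, zero at the start; "moment": the same for the moment, N m; "gripper_width": finger opening in mm; "gripper_force": force on a finger pad.
Only numpy, scipy, OpenCV 4.12 (cv2) and the standard library are available. Lean on these libraries where they do the work, as an engineer would, in place of code of your own. Each camera call takes 0.05 s, during which the arm holds its last target. There are 200 camera calls.

TASK

Two identical black parts crates stand on the dive shop's bench, and one of them has a round orange stamp underneath. Tip both crates over onto their sides with your fingertips to see which one is stamped, then push the stamped one along the bench, still on its side, until the yellow dispatch line runs right under its middle. Do not lift either crate, leave the other crate lying on its side clear of the line, and leave the can, jar, wrench and analyser where they are.

Things in the scene. Friction and masses are not known exactly. Their poses are not given: they have to be found in the camera images.
- crate_a: one of two like open-topped black plastic crates, empty, about 0.35 kg, upright at first in either place: 100 mm along its x (roughly away from robot), 120 mm along y, 160 mm tall along z (out of the open top). Origin: its very centre. Walls 4 mm, hand holes in the +-y walls. Pushed near the top of a +-x wall it tips over the opposite lower edge, and beyond 35 degrees falls on its side.
- crate_b: one of two like open-topped black plastic crates, empty, about 0.35 kg, upright at first in either place: 100 mm along its x (roughly away from robot), 120 mm along y, 160 mm tall along z (out of the open top). Origin: its very centre. Walls 4 mm, hand holes in the +-y walls. Pushed near the top of a +-x wall it tips over the opposite lower edge, and beyond 35 degrees falls on its side.
- stamp (a point): centre of the orange stamp, a disc 72 mm across on the outside of one crate's floor (76 mm below that crate's centre, along its -z); the other crate has a plain black floor. Out of sight until the crate is tipped; tipped towards the robot, the underside faces away from the robot, towards the scene camera
- line: the dispatch line: a straight strip of yellow tape flat on the bench, 400 mm long along its own x (roughly away from the robot), 40 mm wide along its y, no thickness to feel; origin at its centre, on the bench. It lies between the two crates, with free bench around it
- can: white and yellow spray can standing beyond the crates, 52 mm across, 150 mm tall, origin under its centre; leave alone
- jar: white jar with blue lid standing beyond the crates, 52 mm across, 70 mm tall, origin under its centre; leave alone
- wrench: steel wrench lying flat on the far left of the bench, 160 mm long along its x, origin under its centre; leave alone
- analyser: green and yellow hand-held gas analyser lying on the far right of the bench, 60 x 85 x 40 mm tall, origin under its centre; leave alone
Things that resemble listed ones, but are neither listed nor needed, are in the scene too. What is shaped like the crate_b but red is not meant.

How it is judged:
By the outcome, as a careful person would: the job done as asked, in the order asked, and still so for the second after the job is handed in, with the robot touching nothing.
It also fails if it takes over 59 s, if anything falls off the work surface, if the arm or the gripper's body presses on something with over 40 N, if the wrist force passes 120 N, or if a joint passes its speed limit or range.

## Working session

There is one attempt and no reset: what is moved stays moved. The work goes in short steps, Python scripts to look and compute and a tool call to move; the robot and the scene stay as the last step left them, time stands still between calls to the robot, and variables do not carry over. Pictures are saved under pics/ and viewed, at most 10 in all, crops included, and the job is handed in when it is done.

Besides the shell and the picture viewer there is one more tool, called after "Request:" in YAML: its name, and indented under it one key for each argument. drive_tool: Moves the arm, as the interface text tells. Its arguments: {"type":"object","properties":{"commands":{"type":"array","items":{"type":"array","items":{"type":"array","items":{"type":"number","minimum":-1,"maximum":1}}}},"force":{"type":"number"}},"required":["commands"]}

```bash
mkdir -p pics
cat > h.py <<'E'
import numpy as np, cv2
from workcell import arm
def shot(n,f=None):
    im=arm.get_image(n)
    if f: cv2.imwrite('pics/'+f,im)
    return im
def onplane(n,uv,z):
    c=arm.camera_info(n);R=np.array(c['R']);t=np.array(c['t']).ravel();K=np.array(c['mtx'])
    uv=np.atleast_2d(np.array(uv,float))
    d=(np.linalg.inv(K)@np.c_[uv,np.ones(len(uv))].T).T@R
    o=-R.T@t
    return o+d*((z-o[2])/d[:,2])[:,None]
E
python3 - <<'E'
from h import *
a=shot('side','s0.png');b=shot('top','t0.png')
cv2.imwrite('pics/both0.png',cv2.resize(np.hstack([a,b]),(800,300)))
for n in('side','top'):
    c=arm.camera_info(n);print(n,np.round(c['mtx'],1).tolist(),np.round(-np.array(c['R']).T@np.ravel(c['t'])),np.round(c['R'],2).tolist())
s=arm.get_state();print(s)
E
```

```text
side [[381.4, 0.0, 279.3], [0.0, 381.4, 207.5], [0.0, 0.0, 1.0]] [565. 608. 692.] [[-1.0, -0.07, -0.01], [-0.05, 0.77, -0.64], [0.05, -0.64, -0.77]]
top [[442.8, 0.0, 286.9], [0.0, 442.8, 212.6], [0.0, 0.0, 1.0]] [ 423.   77. 1198.] [[-0.01, -1.0, -0.02], [-0.99, 0.01, -0.16], [0.16, 0.02, -0.99]]
{'time': 0.1, 'qpos': array([-1.25980373,  0.62924813,  0.03845607,  1.51826356, -0.02701774,
        0.99629947, -0.01997573]), 'joint_velocities': array([-0.00129925, -0.00158883,  0.00099521, -0.00201867, -0.00177096,
       -0.00047583,  0.00078856]), 'joint_torque': array([ 3.22218453e-03, -5.64542663e+01,  1.23088472e+00, -1.93974727e+01,
        1.14060624e-02,  5.43697694e-03,  4.08507958e-06]), 'tool_pos': array([238.94418764, 603.93454997, 255.48619731]), 'tcp_rot': array([-3.13989226e+00,  8.47945081e-06,  2.76480563e+00]), 'ft_force': array([0.7828467 , 0.01553379, 0.85208531]), 'moment': array([0.0215529 , 0.00468774, 0.04215738]), 'gripper_force': 0.0, 'gripper_width': 85.67685396537674}
```

View pics/t0.png

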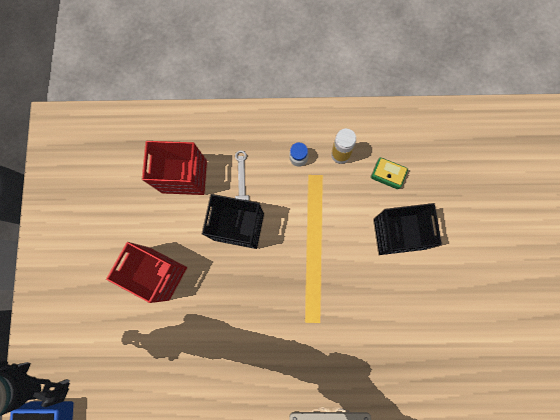

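View pics/s0.png

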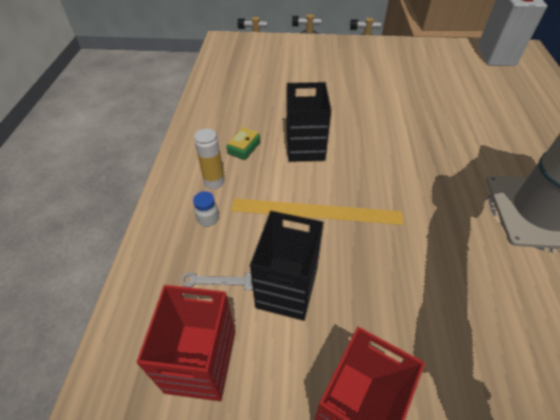

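Top view: the black crates are at about (233,221) and (408,229), with the yellow line at (314,250) between them. The wrench end is at about (242,198), right beyond the left crate. The side view agrees: crates at about (287,265) and (307,122), line at (318,212).

Run:
```python
from h import *
a=cv2.imread('pics/s0.png');b=cv2.imread('pics/t0.png')
h=cv2.cvtColor(b,cv2.COLOR_BGR2HSV)
m=cv2.inRange(b,(0,0,0),(62,62,62))
m=cv2.morphologyEx(m,cv2.MORPH_OPEN,np.ones((3,3)))
cs,_=cv2.findContours(m,0,2)
for c in cs:
    x,y,w,hh=cv2.boundingRect(c)
    if cv2.contourArea(c)>600 and y>150 and y<300:
        p=cv2.approxPolyDP(cv2.convexHull(c),3,True)[:,0]
        print('blk',cv2.contourArea(c),p.tolist()); print(onplane('top',p,160).round()[:,:2].tolist()); print(onplane('top',p,0).round()[:,:2].tolist())
y=cv2.inRange(h,(18,120,120),(30,255,255))
cs,_=cv2.findContours(y,0,2)
for c in cs:
    if cv2.contourArea(c)>800:
        r=cv2.minAreaRect(c);q=cv2.boxPoints(r);P=onplane('top',q,0)[:,:2];print('line',r,P.round().tolist(),P.mean(0))
v=np.hstack([cv2.resize(b[180:260,190:290],(400,320),interpolation=2),cv2.resize(b[180:260,360:460],(400,320),interpolation=2)])
w=np.zeros((270,800,3),np.uint8); w[:270,:400]=cv2.resize(a[200:330,230:350],(400,433))[:270]; 
cv2.imwrite('pics/crop0.png',v)
```

```text
blk 2604.0 [[434, 205], [439, 245], [379, 254], [374, 219], [385, 209]]
[[607.0, -246.0], [513.0, -252.0], [493.0, -112.0], [575.0, -104.0], [599.0, -131.0]]
[[636.0, -296.0], [526.0, -303.0], [503.0, -141.0], [599.0, -132.0], [626.0, -163.0]]
blk 2295.5 [[211, 195], [259, 203], [263, 216], [256, 247], [218, 241], [203, 234]]
[[637.0, 284.0], [616.0, 168.0], [585.0, 159.0], [511.0, 175.0], [526.0, 265.0], [543.0, 301.0]]
[[670.0, 316.0], [646.0, 182.0], [610.0, 171.0], [525.0, 190.0], [542.0, 294.0], [561.0, 335.0]]
blk 1101.5 [[0, 166], [23, 174], [19, 223], [0, 220]]
[[715.0, 807.0], [694.0, 748.0], [573.0, 746.0], [581.0, 793.0]]
[[760.0, 919.0], [736.0, 851.0], [596.0, 849.0], [605.0, 904.0]]
line ((313.3594055175781, 248.497802734375), (15.57622241973877, 147.24765014648438), 0.8951737284660339) [[326.0, 61.0], [724.0, 50.0], [723.0, 7.0], [325.0, 20.0]] [524.69945802  34.37316586]
```

View pics/crop0.png

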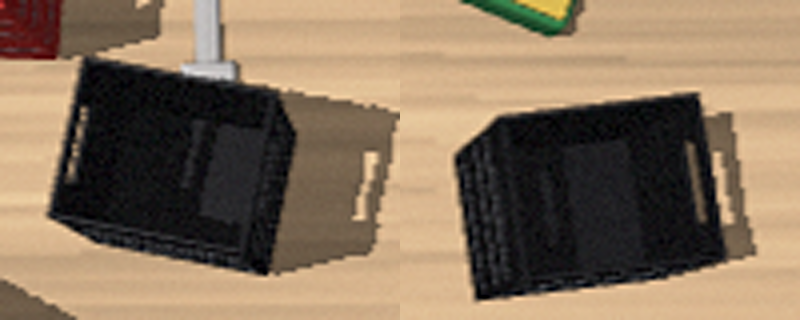

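The crop shows the rim corners. Left crate: full-image (211,195), (259.5,203), (202.5,233). Right crate: (384.5,210), (434.5,203), (441,245). The hand holes are in the ±y walls.

Run:
```python
from h import *
for n,p in (('L',[(211,195),(259.5,203),(202.5,233)]),('R',[(384.5,209.8),(434.5,203),(441,245)])):
    P=onplane('top',p,160)[:,:2];print(n,P.round().tolist(),[round(float(np.linalg.norm(P[i]-P[i+1]))) for i in(0,1)],'ctr',((P[0]+P[2])/2 if n=='R' else (P[1]+P[2])/2).round(), 'yaw',np.degrees(np.arctan2(*(P[0]-P[1])[::-1])).round(1)-90)
for n,p in(('R',[(374,219),(379,254.5)]),('L',[(190+295/4,180+130/4),(190+268/4,180+273/4),(190+97/4,180+242/4)])): print(n,'floor',onplane('top',p,0)[:,:2].round().tolist())
# wrench near end, side view
print('wrench end',onplane('top',[(190+180/4,180+70/4),(190+238/4,180+70/4)],5).round())
# side-view check of rim heights: rim corner points by two views
def ray(n,uv):
    c=arm.camera_info(n);R=np.array(c['R']);o=-R.T@np.ravel(c['t']);P=onplane(n,[uv],0)[0];d=P-o;return o,d/np.linalg.norm(d)
for t,s in(((259.5,203),(273,214)),((211,195),(256,248)),((434.5,203),(287,84))):
    (o,d),(p,e)=ray('top',t),ray('side',s)
    k=np.linalg.lstsq(np.c_[d,-e],p-o,rcond=None)[0];A=o+k[0]*d;B=p+k[1]*e;print('tri',((A+B)/2).round(),np.linalg.norm(A-B).round(1))
```

```text
L [[637.0, 284.0], [616.0, 167.0], [545.0, 302.0]] [119, 153] ctr [581. 235.] yaw -10.0
R [[597.0, -129.0], [612.0, -248.0], [513.0, -257.0]] [119, 100] ctr [ 555. -193.] yaw 7.299999999999997
R floor [[599.0, -132.0], [502.0, -141.0]]
L floor [[619.0, 169.0], [521.0, 187.0], [543.0, 304.0]]
wrench end [[661. 248.   5.]
 [661. 208.   5.]]
tri [615. 169. 147.] 7.8
tri [629. 277. 194.] 2.1
tri [ 612. -250.  153.] 3.7
```

Request:
drive_tool:
  commands:
    - [[-0.15,-0.06,-0.05,0,0,0,0],[-0.35,-0.13,-0.1,0,0,0,0],[-0.55,-0.21,-0.15,0,0,0,0],[-0.75,-0.28,-0.15,0,0,0,0],[-0.9,-0.34,-0.15,0,0,0,0],[-1,-0.38,-0.15,0,0,0,0],[-1,-0.38,-0.15,0,0,0,0],[-1,-0.38,-0.15,0,0,0,0],[-1,-0.38,-0.15,0,0,0,0],[-1,-0.38,-0.15,0,0,0,0]]

```text
time: 1.1
tool_pos: [395.6, 461.4, 286.1]
tcp_rot: [-3.142, -0.001, 2.767]
ft_force: [-0.5, 0.1, 0.0]
gripper_width: 42.7
gripper_force: 0.0
```

Request:
drive_tool:
  commands:
    - [[-0.15,-0.06,0,0,0,-0.03,0],[-0.35,-0.13,0,0,0,-0.06,0],[-0.55,-0.21,0,0,0,-0.1,0],[-0.75,-0.28,0,0,0,-0.12,0],[-0.9,-0.34,0,0,0,-0.12,0],[-1,-0.38,0,0,0,-0.12,0],[-1,-0.38,0,0,0,-0.12,0],[-1,-0.38,0,0,0,-0.12,0],[-1,-0.38,0,0,0,-0.12,0],[-1,-0.38,0,0,0,-0.12,0]]

```text
time: 2.1
tool_pos: [553.8, 317.8, 286.3]
tcp_rot: [3.141, -0.001, 2.956]
ft_force: [0.4, -0.1, -0.3]
gripper_width: 43.2
gripper_force: 0.0
```

```bash
cat >> h.py <<'E'
from scipy.spatial.transform import Rotation as Ro
def plan(target,yaw_deg=None):
    s=arm.get_state();R=Ro.from_euler('xyz',s['tcp_rot'])
    d=R.inv().apply(np.array(target,float)-s['tool_pos'])
    y=s['tcp_rot'][2] if yaw_deg is None else np.radians(yaw_deg)
    w=(R.inv()*Ro.from_euler('xyz',[np.pi,0,y])).as_rotvec()
    print('t',round(s['time'],2),'tcp',s['tool_pos'].round(),'rpy',np.degrees(s['tcp_rot']).round(1),'F',s['ft_force'].round(1),'w',round(s['gripper_width']),'->',(d/200).round(3),(np.degrees(w)/90).round(3))
E
python3 -c "
from h import *
plan([662,221,270],169.5)"
```

```text
t 2.1 tcp [554. 318. 286.] rpy [ 1.800e+02 -1.000e-01  1.694e+02] F [ 0.4 -0.1 -0.3] w 43 -> [-0.621 -0.376  0.081] [ 0.    -0.001 -0.001]
```

Request:
drive_tool:
  commands:
    - [[-0.15,-0.09,0,0,0,0,0],[-0.35,-0.21,0,0,0,0,0],[-0.5,-0.3,0,0,0,0,0],[-0.62,-0.38,0,0,0,0,0],[-0.62,-0.38,0,0,0,0,0],[-0.62,-0.38,0.1,0,0,0,0],[-0.62,-0.38,0.25,0,0,0,0],[-0.62,-0.38,0.4,0,0,0,0],[-0.62,-0.38,0.53,0,0,0,0],[-0.62,-0.38,0.6,0,0,0,0]]

```text
time: 3.1
tool_pos: [660.4, 219.6, 163.9]
tcp_rot: [-3.141, -0.004, 2.956]
ft_force: [0.1, 0.8, -0.8]
gripper_width: 42.7
gripper_force: 0.0
```

Run:
```python
from h import *
a=shot('side');b=shot('top')
plan([662,221,167],169.5)
cv2.imwrite('pics/c1.png',np.hstack([cv2.resize(a[150:350,180:380],(400,400)),cv2.resize(b[120:280,170:330],(400,400))]))
```

```text
t 3.2 tcp [661. 219. 164.] rpy [-179.9   -0.2  169.3] F [-0.5  0.2  0.9] w 43 -> [-0.004  0.011 -0.014] [-0.001 -0.003 -0.002]
```

View pics/c1.png

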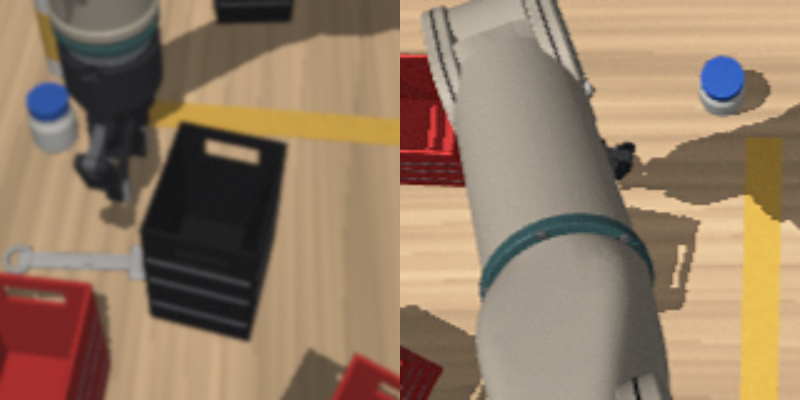

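The fingertips (left half, about (105,190)) are just beyond the left crate's far wall, clear of the wrench and jar. Now I tip the crate.

Request:
drive_tool:
  commands:
    - [[0.06,0,0,0,0,0,0],[0.11,0,0,0,0,0,0],[0.17,0,0,0,0,0,0],[0.23,0,0,0,0,0,0],[0.3,0,-0.02,0,0,0,0],[0.37,0,-0.04,0,0,0,0],[0.44,0,-0.06,0,0,0,0],[0.51,0,-0.08,0,0,0,0],[0.58,0,-0.1,0,0,0,0],[0.6,0,-0.1,0,0,0,0]]

```text
time: 4.2
tool_pos: [543.6, 241.8, 187.8]
tcp_rot: [3.14, 0.001, 2.955]
ft_force: [0.7, 0.2, -1.0]
gripper_width: 42.7
gripper_force: 0.0
```

Request:
drive_tool:
  commands:
    - [[0,0,-0.1,0,0,0,0],[0,0,-0.25,0,0,0,0],[0,0,-0.4,0,0,0,0],[0,-0.15,-0.5,0,0,0,0],[0,-0.35,-0.5,0,0,0,0],[0,-0.55,-0.5,0,0,0,0],[0,-0.75,-0.5,0,0,0,0],[0,-0.9,-0.5,0,0,0,0],[0,-1,-0.5,0,0,0,0],[0,-1,-0.5,0,0,0,0]]

```text
time: 5.2
tool_pos: [507.2, 40.4, 286.8]
tcp_rot: [-3.14, 0.001, 2.948]
ft_force: [0.2, 0.3, -0.2]
gripper_width: 42.5
gripper_force: 0.0
```

Run:
```python
from h import *
a=shot('side','s2.png');b=shot('top','t2.png')
plan([630,-120,265],-173.5)
cv2.imwrite('pics/c2.png',cv2.resize(np.hstack([a,b]),(800,300),interpolation=cv2.INTER_AREA))
```

```text
t 5.3 tcp [508.  44. 287.] rpy [1.799e+02 1.000e-01 1.692e+02] F [ 0.5 -0.3 -0.6] w 43 -> [-0.754 -0.693  0.108] [ 0.001  0.001 -0.192]
```

View pics/c2.png

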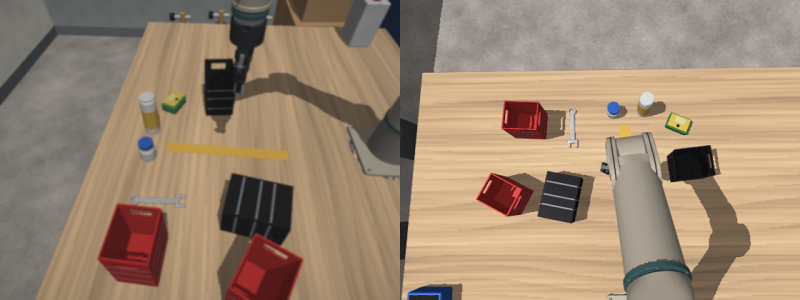

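The left crate lies on its side at about (568,197) in the top half of the picture, with no orange visible on it. The wrench has not moved. Next the right crate.

Request:
drive_tool:
  commands:
    - [[-0.1,-0.09,0,0,0,-0.03,0],[-0.25,-0.22,0,0,0,-0.06,0],[-0.4,-0.36,0,0,0,-0.1,0],[-0.55,-0.5,0,0,0,-0.14,0],[-0.7,-0.63,0,0,0,-0.19,0],[-0.75,-0.69,0,0,0,-0.19,0],[-0.75,-0.69,0.05,0,0,-0.19,0],[-0.75,-0.69,0.1,0,0,-0.19,0],[-0.75,-0.69,0.1,0,0,-0.19,0],[-0.75,-0.69,0.1,0,0,-0.19,0]]

```text
time: 6.3
tool_pos: [628.3, -117.3, 265.9]
tcp_rot: [3.14, -0.001, -3.029]
ft_force: [-0.3, 0.9, 0.4]
gripper_width: 42.7
gripper_force: 0.0
```

Run:
```python
from h import *
plan([637,-183,166],-173.5)
a=cv2.imread('pics/s2.png');h=cv2.cvtColor(a,cv2.COLOR_BGR2HSV)
m=cv2.inRange(h,(5,150,100),(17,255,255));n,l,s,c=cv2.connectedComponentsWithStats(m);print(s[1:][s[1:,4]>15])
```

```text
t 6.3 tcp [ 628. -117.  266.] rpy [ 1.799e+02 -1.000e-01 -1.735e+02] F [-0.3  0.9  0.4] w 43 -> [-0.007 -0.332  0.499] [ 0.001 -0.001 -0.   ]
[]
```

Request:
drive_tool:
  commands:
    - [[0,-0.1,0,0,0,0,0],[-0.01,-0.22,0,0,0,0,0],[-0.01,-0.33,0,0,0,0,0],[-0.01,-0.33,0,0,0,0,0],[-0.01,-0.33,0.1,0,0,0,0],[-0.01,-0.33,0.25,0,0,0,0],[-0.01,-0.33,0.4,0,0,0,0],[-0.01,-0.33,0.5,0,0,0,0],[-0.01,-0.33,0.5,0,0,0,0],[-0.01,-0.33,0.5,0,0,0,0]]

```text
time: 7.3
tool_pos: [638.6, -183.7, 167.0]
tcp_rot: [3.141, 0.001, -3.03]
ft_force: [0.8, 0.1, 0.4]
gripper_width: 42.9
gripper_force: 0.0
```

Request:
drive_tool:
  commands:
    - [[0.06,0,0,0,0,0,0],[0.11,0,0,0,0,0,0],[0.17,0,0,0,0,0,0],[0.23,0,0,0,0,0,0],[0.3,0,-0.02,0,0,0,0],[0.37,0,-0.04,0,0,0,0],[0.44,0,-0.06,0,0,0,0],[0.51,0,-0.08,0,0,0,0],[0.58,0,-0.1,0,0,0,0],[0.6,0,-0.1,0,0,0,0]]

```text
time: 8.3
tool_pos: [518.1, -198.8, 188.1]
tcp_rot: [-3.14, 0.002, -3.033]
ft_force: [-0.6, 0.4, 0.6]
gripper_width: 43.2
gripper_force: 0.0
```

Request:
drive_tool:
  commands:
    - [[0,0,-0.1,0,0,0,0],[0,0,-0.25,0,0,0,0],[-0.1,0,-0.4,0,0,0,0],[-0.25,0,-0.4,0,0,0,0],[-0.4,0,-0.4,0,0,0,0],[-0.5,0,-0.4,0,0,0,0],[-0.5,0,-0.4,0,0,0,0],[-0.5,0,-0.4,0,0,0,0],[-0.5,0,-0.4,0,0,0,0],[-0.5,0,-0.4,0,0,0,0]]

```text
time: 9.3
tool_pos: [617.3, -187.7, 266.6]
tcp_rot: [-3.141, -0.0, -3.032]
ft_force: [-0.1, 0.7, -0.8]
gripper_width: 42.6
gripper_force: 0.0
```

Run:
```python
from h import *
a=shot('side','s3.png');b=shot('top','t3.png')
plan([600,-193,265])
h=cv2.cvtColor(a,cv2.COLOR_BGR2HSV)
m=cv2.inRange(h,(5,150,100),(17,255,255));n,l,s,c=cv2.connectedComponentsWithStats(m);print(s[1:][s[1:,4]>15])
cv2.imwrite('pics/c3.png',cv2.resize(np.hstack([a,b]),(800,300),interpolation=cv2.INTER_AREA))
```

```text
t 9.4 tcp [ 618. -188.  267.] rpy [-180.    -0.  -173.7] F [ 0.3  0.5 -0.2] w 43 -> [ 0.091 -0.017  0.008] [-0. -0.  0.]
[]
```

View pics/c3.png

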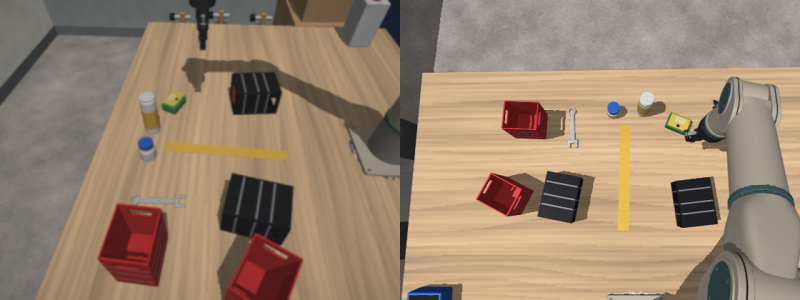

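The right crate lies on its side too, and its underside shows an orange patch at about (234,93) in the left half. I zoom in to confirm that and measure its pose.

Run:
```python
from h import *
a=cv2.imread('pics/s3.png');b=cv2.imread('pics/t3.png')
cv2.imwrite('pics/c4.png',np.hstack([cv2.resize(a[80:180,300:420],(400,333),interpolation=2),cv2.resize(b[235:335,365:485],(400,333),interpolation=2)]))
m=cv2.inRange(b,(0,0,0),(75,75,75));m=cv2.morphologyEx(m,3,np.ones((5,5)))
cs,_=cv2.findContours(m,0,2)
for c in cs:
    x,y,w,hh=cv2.boundingRect(c)
    if cv2.contourArea(c)>900 and 200<y<300:
        r=cv2.minAreaRect(c);p=cv2.approxPolyDP(cv2.convexHull(c),3,True)[:,0];print(p.tolist(),onplane('top',p,100).round()[:,:2].tolist(),onplane('top',p,0).round()[:,:2].tolist())
p=a[115:150,318:345].reshape(-1,3).astype(int);print(a[125:145:4,326:336:2].tolist())
```

```text
[[433, 248], [444, 312], [389, 316], [379, 256]] [[511.0, -256.0], [356.0, -273.0], [348.0, -142.0], [492.0, -123.0]] [[518.0, -286.0], [350.0, -305.0], [341.0, -161.0], [498.0, -141.0]]
[[207, 240], [256, 251], [243, 310], [193, 302]] [[534.0, 303.0], [506.0, 180.0], [363.0, 211.0], [383.0, 334.0]] [[545.0, 324.0], [514.0, 190.0], [357.0, 223.0], [379.0, 358.0]]
[[[28, 49, 85], [28, 43, 73], [31, 30, 34], [32, 31, 32], [31, 31, 30]], [[27, 49, 86], [26, 46, 79], [27, 32, 41], [29, 29, 29], [32, 30, 31]], [[26, 49, 85], [27, 47, 80], [27, 31, 40], [26, 26, 26], [26, 24, 25]], [[28, 49, 85], [26, 43, 76], [27, 29, 36], [28, 26, 25], [26, 25, 23]], [[28, 47, 81], [28, 42, 70], [24, 24, 26], [26, 27, 25], [26, 25, 24]]]
```

View pics/c4.png

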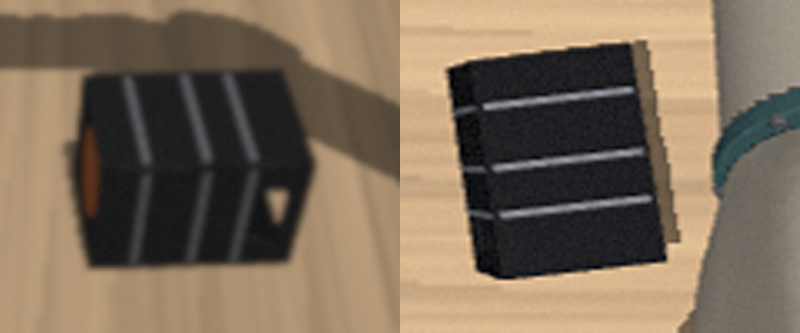

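The zoom confirms it: the right crate's underside carries the orange stamp (crop (90,170)), and its hand hole is at the near end. Its centre is about (427,-205) with yaw about 6°. I go round to its right side to push it left.

Request:
drive_tool:
  commands:
    - [[0.1,-0.05,0,0,0,0.09,0],[0.2,-0.1,0,0,0,0.18,0],[0.3,-0.16,0,0,0,0.27,0],[0.4,-0.21,0,0,0,0.36,0],[0.5,-0.26,0,0,0,0.45,0],[0.6,-0.31,0,0,0,0.54,0],[0.7,-0.36,0,0,0,0.63,0],[0.8,-0.41,0,0,0,0.72,0],[0.9,-0.46,0,0,0,0.81,0],[0.9,-0.46,0,0,0,0.9,0]]

```text
time: 10.4
tool_pos: [446.0, -300.9, 266.9]
tcp_rot: [-3.14, 0.001, 1.827]
ft_force: [0.1, -0.4, 0.3]
gripper_width: 42.4
gripper_force: 0.0
```

Run:
```python
from h import *
plan([441,-304,120],96)
for i,p in (('FL',(386,253.6)),('NL',(395,318)),('FR',(433,248)),('NR',(444,312))): print(i,onplane('top',[p],100).round()[0,:2])
```

```text
t 10.4 tcp [ 446. -301.  267.] rpy [-179.9    0.   104.7] F [ 0.1 -0.4  0.3] w 42 -> [-0.008 -0.027  0.734] [-0.001  0.     0.096]
FL [ 498. -140.]
NL [ 343. -156.]
FR [ 511. -256.]
NR [ 356. -273.]
```

Request:
drive_tool:
  commands:
    - [[0,-0.02,0.05,0,0,0.05,0],[-0.01,-0.03,0.15,0,0,0.1,0],[-0.01,-0.03,0.3,0,0,0.1,0],[-0.01,-0.03,0.45,0,0,0.1,0],[-0.01,-0.03,0.6,0,0,0.1,0],[-0.01,-0.03,0.75,0,0,0.1,0],[-0.01,-0.03,0.88,0,0,0.1,0],[-0.01,-0.03,0.96,0,0,0.1,0],[-0.01,-0.03,0.99,0,0,0.1,0],[-0.01,-0.03,0.99,0,0,0.1,0]]

```text
time: 11.4
tool_pos: [443.8, -301.9, 68.0]
tcp_rot: [-3.141, -0.001, 1.68]
ft_force: [-0.4, 0.0, -0.1]
gripper_width: 42.3
gripper_force: 0.0
```

Run:
```python
from h import *
plan([441,-104,69],96)
```

```text
t 11.4 tcp [ 444. -302.   68.] rpy [-180.    -0.    96.3] F [-0.4  0.  -0.1] w 42 -> [ 0.985  0.094 -0.005] [-0.    -0.     0.003]
```

Request:
drive_tool:
  commands:
    - [[0.04,0.0,0,0,0,0,0],[0.1,0.01,0,0,0,0,0],[0.18,0.02,0,0,0,0,0],[0.27,0.03,0,0,0,0,0],[0.36,0.04,0,0,0,0,0],[0.45,0.05,0,0,0,0,0],[0.54,0.06,0,0,0,0,0],[0.62,0.07,0,0,0,0,0],[0.68,0.07,0,0,0,0,0],[0.71,0.08,0,0,0,0,0]]

```text
time: 12.4
tool_pos: [444.2, -157.3, 68.7]
tcp_rot: [-3.141, -0.0, 1.683]
ft_force: [-1.2, -2.2, 0.4]
gripper_width: 42.7
gripper_force: 0.0
```

Request:
drive_tool:
  commands:
    - [[0.03,0.0,0,0,0,0,0],[0.08,0.01,0,0,0,0,0],[0.13,0.01,0,0,0,0,0],[0.18,0.02,0,0,0,0,0],[0.23,0.02,0,0,0,0,0],[0.28,0.03,0,0,0,0,0],[0.33,0.03,0,0,0,0,0],[0.37,0.04,0,0,0,0,0],[0.39,0.04,0,0,0,0,0],[0.4,0.04,0,0,0,0,0]]

```text
time: 13.4
tool_pos: [443.7, -78.0, 68.2]
tcp_rot: [-3.142, -0.0, 1.682]
ft_force: [0.4, -1.4, 0.9]
gripper_width: 42.7
gripper_force: 0.0
```

Run:
```python
from h import *
a=shot('side','s5.png');b=shot('top','t5.png')
plan([441,-34,69],96)
cv2.imwrite('pics/c5.png',np.hstack([cv2.resize(a[100:300,260:460],(400,400)),cv2.resize(b[200:340,200:340],(400,400))]))
```

```text
t 13.5 tcp [443. -78.  68.] rpy [-180.    -0.    96.3] F [ 0.1  0.5 -0.4] w 43 -> [ 0.22   0.012 -0.004] [-0.    -0.     0.004]
```

View pics/c5.png

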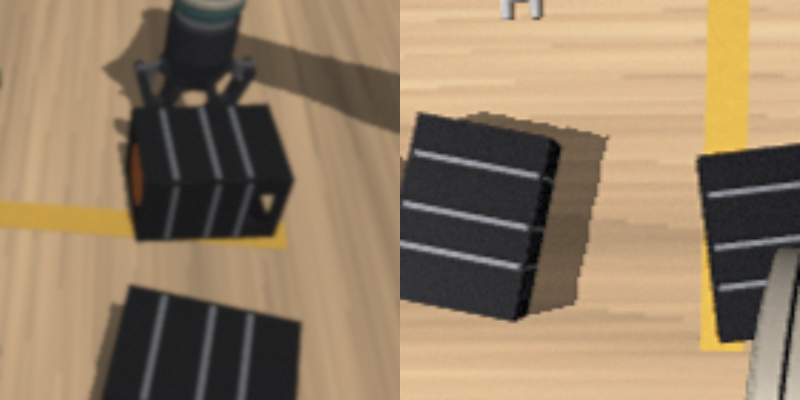

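The stamped crate is square against the fingers and overlaps the line. Its left top edge runs from about (304,255) to (312,320) in the top view.

Run:
```python
from h import *
P=onplane('top',[(304,255),(312,319.7)],100)[:,:2];d=P[0]-P[1];d/=np.linalg.norm(d);n=np.array([d[1],-d[0]])
c=P.mean(0)+60*n;L=40.5-0.0285*(c[0]-325);print(P.round(),c.round(1),'line y',L, 'push',L-c[1])
for z in(0,100):
  # side view: bottom-left edge on bench z=0: crop (138,240),(272,236)
  print(onplane('side',[(260+138/2,100+240/2),(260+272/2,100+236/2)],0).round())
  break
```

```text
[[495.  61.]
 [339.  44.]] [424.1  -7. ] line y 37.67482131947187 push 44.65300751963462
[[493.  60.   0.]
 [339.  44.   0.]]
```

Both views agree on the edge, (494,60) to (339,44). So 44 mm more, then back off and lift.

Request:
drive_tool:
  commands:
    - [[0.03,0.0,0,0,0,0,0],[0.06,0.01,0,0,0,0,0],[0.09,0.01,0,0,0,0,0],[0.12,0.01,0,0,0,0,0],[0.15,0.01,0,0,0,0,0],[0.17,0.02,0,0,0,0,0],[0.19,0.02,0,0,0,0,0],[0.21,0.02,0,0,0,0,0],[0.22,0.02,0,0,0,0,0],[0.22,0.02,0,0,0,0,0]]

```text
time: 14.5
tool_pos: [442.7, -33.8, 68.3]
tcp_rot: [-3.141, -0.001, 1.681]
ft_force: [-0.4, -0.5, 0.1]
gripper_width: 42.9
gripper_force: 0.0
```

Request:
drive_tool:
  commands:
    - [[-0.05,0,0,0,0,0,0],[-0.15,0,0,0,0,0,0],[-0.3,0,0,0,0,0,0],[-0.5,0,0,0,0,0,0],[-0.7,0,-0.1,0,0,0,0],[-0.9,0,-0.3,0,0,0,0],[-1,0,-0.5,0,0,0,0],[-1,0,-0.6,0,0,0,0],[-1,0,-0.6,0,0,0,0],[-1,0,-0.6,0,0,0,0]]

```text
time: 15.5
tool_pos: [464.4, -233.2, 188.2]
tcp_rot: [3.142, -0.001, 1.681]
ft_force: [0.8, -0.2, -0.3]
gripper_width: 42.8
gripper_force: 0.0
```

Run:
```python
from h import *
a=shot('side','s6.png');b=shot('top','t6.png')
plan([441,-300,200])
cv2.imwrite('pics/c6.png',np.hstack([cv2.resize(a[100:300,260:460],(400,400)),cv2.resize(b[200:340,240:380],(400,400))]))
m=cv2.inRange(b,(0,0,0),(75,75,75));m=cv2.morphologyEx(m,3,np.ones((5,5)))
for c in cv2.findContours(m,0,2)[0]:
    x,y,w,hh=cv2.boundingRect(c)
    if cv2.contourArea(c)>900 and 200<y<300:
        p=cv2.approxPolyDP(cv2.convexHull(c),3,True)[:,0];print(p.tolist(),onplane('top',p,100).round()[:,:2].tolist())
```

```text
t 15.6 tcp [ 464. -232.  187.] rpy [-1.799e+02 -1.000e-01  9.630e+01] F [-0.   0.8  0.4] w 43 -> [-0.323 -0.151 -0.065] [-0.001 -0.001  0.   ]
[[333, 250], [342, 314], [294, 319], [287, 255]] [[507.0, -10.0], [353.0, -29.0], [341.0, 87.0], [496.0, 103.0]]
[[207, 240], [256, 251], [243, 310], [193, 302]] [[534.0, 303.0], [506.0, 180.0], [363.0, 211.0], [383.0, 334.0]]
```

View pics/c6.png

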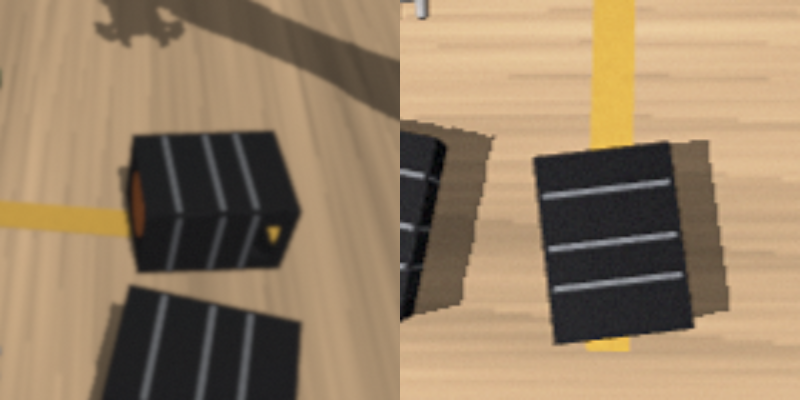

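The stamped crate is centred at (424,38), and the line's y there is 38. The gripper is clear and the other crate is well off the line.

```bash
python3 -c "
from h import *
print(arm.close_job())"
```

```text
the job is handed in; nothing more can be done
None
```

Job handed in at about 15.6 s: I tipped both crates, and the stamped one, on the right, now lies on its side with its centre measured within about 1 mm of the yellow line's centreline; the other lies on its side clear of the line.

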